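Rack the heart tile to dry on the free rails under the pumpkin

ROBOT

A 6-joint arm with a two-finger parallel gripper is mounted at the origin on the work surface; the furniture and walls round the work are solid. World frame = base frame: x ahead of the robot, y to its left, z up, the work surface at z = 0. Lengths are in mm, angles in rad, forces in N, time in s.
With the tool pointing down it reaches from about 300 to 775 mm from the base axis. Payload 14.6 kg.
Tool frame: the origin (TCP) lies between the finger pads; the fingertips stand 8 mm ahead of it and the grasp point (between the pads) lies 11 mm behind it; z points along the fingers, y is the line along which they close (so a half turn about z gives the same grasp; the last joint's range is limited). The gripper opens to 94 mm and grips with 3 to 60 N. Pads are 16 mm wide; open, the fingers measure 119 mm over their backs; the gripper's body (75 mm by 177 mm) begins 78 mm behind the grasp point.
Start: joints at [-1.294, 0.3, 1.521, -0, 1.321, -0.067], TCP at [185.38, -517.807, 213.446] pointing down, gripper open.
Joint ranges: [-3.03, 3.03], [-0.79, 2.21], [0.23, 2.52], [-1.04, 4.18], [0, 3.07], [-2.55, 2.55]. Speed limits (rad/s): [2.22, 2.22, 2.57, 3.14, 3.14, 3.14].

INTERFACE

Orientations are given as [roll, pitch, yaw] about the fixed x, y, z axes, in that order (R = Rz(yaw) Ry(pitch) Rx(roll)).
In Python, from station import manip, imaging gives the robot as it stands.
- The arm moves only by the shell command python3 -m inch 'ROWS'. ROWS is JSON, a list of rows, each a list of 7 numbers: the shift along the tool's x, y, z in m, then the turn, a rotation vector about the tool's x, y, z in degrees, then the opening, from 0 (shut) to 1 (fully open). In form: [[x, y, z, ax, ay, az, hand], ...]. A call has 1 to 20 rows; each row shifts and turns the commanded pose from where the row before left it, along the tool's axes as they then stand; what a row does not reach is not made up. A row lasts 1/12 s, in which the tool goes at most 41.7 mm and 7.16 degrees, less where a joint would pass 70% of its speed; a pose out of reach is approached as far as the arm can. A call with a gripper value outside its range is refused whole. The fingers move at their own pace and stop on an object; the grip force is fixed at half the most. Time passes only in rows, so rows that do not move let the fingers close. It gives the time, the measured TCP pose, the force, the opening and the grip force at its end, in the units of the state.
- manip.get_obs(): the state, without advancing time (a new reading comes with each control period).
- imaging.snapshot(name): name is "side" or "top" or "wrist"; returns (picture, depth): 384x512x3 uint8, blue, green, red; 384x512 float32, mm along the optical axis (not along the pixel's ray), 0 where there is no reading.
- imaging.get_calibration(name): a dict with "fx", "fy", "cx", "cy" (pixels), "R" (3x3) and "t" (3): a world point X has camera coordinates R X + t. Camera axes: x right, y down, z forward; pixel columns grow to the right and rows downward; lengths in mm; the calibration is good to about 2 mm. A picture is of the moment at which its call begins: read the wrist's pose just before it. get_calibration takes no time and is no camera call; for the wrist camera it gives the pose at the moment of the call.
- manip.hand_in(): hands the job in; it is judged then, once.
The state is a dict: "time_s": time; "q": joint angles; "qvel": joint speeds; "tau": joint torques, N m; "tcp_pos": TCP position; "ee_rot": TCP orientation; "force": force on the tool from outside, world axes, zero at the start; "moment": the same for the moment, N m; "width": finger opening in mm; "grasp_force": force on a finger pad.
Only numpy, scipy, OpenCV 4.12 (cv2) and the standard library are available. Lean on these libraries where they do the work, as an engineer would, in place of code of your own. Each camera call takes 0.05 s, during which the arm holds its last target. There are 200 camera calls.

TASK

Set the clay heart flat on the plate of the plywood ware board lying at the right, then take the board by its upright grip and slide it, heart and all, onto the one empty pair of rails in the bay of the drying rack that has the clay pumpkin standing on top of it, fully home against the back stop. Then swing that bay's wire gate shut in front of the boards. Leave the pumpkin, the bowl of beads, the star, the pebble and the ring cutter where they are.

Things in the scene. Friction and masses are not known exactly. Their poses are not given: they have to be found in the camera images.
- rack: Fixed wooden drying rack, 170 deep (x) x 316 wide (y) x 345 high. Origin: centre of underside; its -x side is the open front, which faces right and partly the robot (yaw 0.88 to 1.12). Two bays: near (nearer the robot, y = +74) and far (y = -74), 128 wide inside. Each has three pairs of level aluminium rails at z = 45, 130, 215, from x = -85 (front of posts) to a back stop at x = 78.
- rails_near_top (a point): Where the origin of a board lies when fully home on the top rails of the near bay: x = -2, y = 74, z = 215 of the rack, axes as the rack's. A rail is a ledge 12 wide along each side of the bay, its upper face at this z; beside it a batten stands 16 higher. The lowest rails always hold a board; of the middle and top ones each bay has exactly one pair empty, the other bay the other.
- rails_near_middle (a point): The same for the middle rails of the near bay: x = -2, y = 74, z = 130 of the rack.
- rails_far_top (a point): The same for the top rails of the far bay: x = -2, y = -74, z = 215 of the rack.
- rails_far_middle (a point): The same for the middle rails of the far bay: x = -2, y = -74, z = 130 of the rack.
- overhang (a point): Middle of the lower front edge of the rack's slatted top, which overhangs the posts by 40: x = -125, y = 0, z = 335 of the rack. With the strip on it, it is 34 high (to z = 369) and as wide as the rack, so a gripper at the front of a board must lean back, away from the rack.
- ware_board: Loose plywood ware board, 9 thick, 0.18 kg. Origin: centre of underside of its plate (160 along x, 120 along y, far +x corners rounded). From the -x edge a tongue 44 wide runs to x = -128 with an upright grip block on it. Starts flat on the table, grip at its right, plate towards the rack; goes in plate first. Home: far edge at the back stop, tongue and grip outside the front.
- board_grip (a point): Point in the board's upright wooden grip block, at x = -105, y = 0, z = 30 of the board, axes as the board's. The block is 36 long (x -123 to -87), 14 thick (y -7 to 7), from z = 9 up to z = 50. Pinch it across its thickness.
- heart: Heart-shaped clay tile, loose, 55 (x) x 61 (y) x 12 thick, 0.06 kg. Origin: centre of underside. z up. Its point is at -x, its two lobes at +x; pinch it across y at its widest, x = +11, where it is 61 wide.
- pumpkin: Clay pumpkin, 121 across, 103 high, loose, standing on the top of the rack over the middle of one bay: that bay is the one to use. Origin: centre of its underside. Not to be moved.
- bead_bowl: Glazed bowl of beads, 128 across, 64 high, loose, on top of the rack over the other bay. Origin: centre of its underside. Not to be moved.
- board_cloud: Plain ware board without tongue or grip, 160 x 120 x 9, fixed in the rack, home on the middle pair of rails (z = 130) of one bay, carrying a cloud-shaped clay tile 18 high. Origin: centre of its underside. Where it is, the top pair is the empty one.
- board_dog: Plain ware board without tongue or grip, 160 x 120 x 9, fixed in the rack, home on the top pair of rails (z = 215) of one bay, carrying a small clay dog 41 high. Origin: centre of its underside. Where it is, the middle pair is the empty one.
- board_butterfly: Plain ware board 160 x 120 x 9 with a clay butterfly 26 high, fixed in the rack, home on the lowest pair of rails (z = 45) of one bay. Origin: centre of its underside.
- board_bear: Plain ware board 160 x 120 x 9 with a clay bear face 26 high, fixed in the rack, home on the lowest pair of rails (z = 45) of the other bay. Origin: centre of its underside.
- gate_near (a joint): Wire gate of the near (+y) bay, rad: 0 = shut (along the front, pointing to the bay's middle), 1.57 = straight out to the front, stop at 2.1. Starts open, 1.5 to 1.9. Light; stays where left. A wire frame, z = 55 to 298, swinging 42 about a vertical hinge; shut, it stands 10 in front of the posts and only shuts if the board is home.
- gate_far (a joint): Wire gate of the far (-y) bay, the mirror image of the near one, same values.
- gate_near_hinge (a point): Point on the vertical hinge axis of the near gate at z = 250: x = -95, y = +148 of the rack.
- gate_far_hinge (a point): Point on the vertical hinge axis of the far gate at z = 250: x = -95, y = -148 of the rack.
- gate_near_sleeve (a point): Point on the free upright of the near gate, 42 mm from its hinge axis, at z = 250: a wooden sleeve 12 mm thick from z = 69 to z = 284. Push or pinch it to swing the gate.
- gate_far_sleeve (a point): The same on the far gate.
- star: Small star of clay, 47 x 45 x 10, loose on the table, a bystander. Origin: centre of its underside.
- ring_cutter: Tin ring, 69 across, 31 high, loose on the table, a bystander. Origin: centre of its underside.
- pebble: Small pressed clay pebble, 45 x 68 x 24, loose on the table, a bystander. Origin: centre of its underside.

How it is judged (in metres and radians):
On the way, in this order (a step that is already met when the one before it is completed fails the run):
1. The heart lies flat on the plate of the ware board, let go (x of heart in the frame of ware_board between -0.055 and 0.055 m and y of heart in the frame of ware_board between -0.045 and 0.045 m and z of heart in the frame of ware_board between 0.004 and 0.016 m and angle between heart's own z axis and vertical below 0.2 rad and contact force between the fingers and heart below 0.3 N), for 0.2 s.
2. The ware board with the heart on it is fully home on the empty pair of rails under the pumpkin (x of heart in the frame of ware_board between -0.055 and 0.055 m and y of heart in the frame of ware_board between -0.045 and 0.045 m and z of heart in the frame of ware_board between 0.004 and 0.016 m and angle between heart's own z axis and vertical below 0.2 rad and x of ware_board in the frame of rack between -0.009 and 0.004 m and ((y of ware_board in the frame of rack between 0.067 and 0.081 m and y of pumpkin in the frame of rack above 0 m) or (y of ware_board in the frame of rack between -0.081 and -0.067 m and y of pumpkin in the frame of rack below 0 m)) and (z of ware_board in the frame of rack between 0.126 and 0.135 m or z of ware_board in the frame of rack between 0.211 and 0.22 m) and angle between the x axis of ware_board and the x axis of rack, either way round below 0.06 rad and angle between ware_board's own z axis and vertical below 0.04 rad), for 0.2 s.
3. The gate of that bay is shut (((y of pumpkin in the frame of rack above 0 m and value of joint gate_near below 0.15 rad) or (y of pumpkin in the frame of rack below 0 m and value of joint gate_far below 0.15 rad)) and x of ware_board in the frame of rack between -0.009 and 0.004 m and ((y of ware_board in the frame of rack between 0.067 and 0.081 m and y of pumpkin in the frame of rack above 0 m) or (y of ware_board in the frame of rack between -0.081 and -0.067 m and y of pumpkin in the frame of rack below 0 m)) and (z of ware_board in the frame of rack between 0.126 and 0.135 m or z of ware_board in the frame of rack between 0.211 and 0.22 m) and angle between the x axis of ware_board and the x axis of rack, either way round below 0.06 rad and angle between ware_board's own z axis and vertical below 0.04 rad), for 0.2 s.
At the end, for the whole second after the job is handed in: Board at rest, level on the empty rails of the pumpkin's bay, within 7 mm of the back stop and of the bay's centre line; heart at rest flat on its plate, centre within 55 mm (x), 45 mm (y) of the plate's; that bay's gate under 0.15 rad; pumpkin, bowl, star, ring, pebble within 30 mm of their start (all of step 3 and x of heart in the frame of ware_board between -0.055 and 0.055 m and y of heart in the frame of ware_board between -0.045 and 0.045 m and z of heart in the frame of ware_board between 0.004 and 0.016 m and angle between heart's own z axis and vertical below 0.2 rad and linear speed of each of ware_board, heart below 0.01 m/s and distance of each of pumpkin, bead_bowl, star, ring_cutter, pebble from where it was at the start of the episode below 0.03 m); the robot touches nothing.
It fails at once if The pumpkin is knocked away (more than 30 mm) (distance of pumpkin from where it was at the start of the episode above 0.03 m).
It fails at once if The bowl of beads is knocked away (more than 30 mm) (distance of bead_bowl from where it was at the start of the episode above 0.03 m).
It fails at once if The star is knocked away (more than 30 mm) (distance of star from where it was at the start of the episode above 0.03 m).
It fails at once if The ring cutter is knocked away (more than 30 mm) (distance of ring_cutter from where it was at the start of the episode above 0.03 m).
It fails at once if The pebble is knocked away (more than 30 mm) (distance of pebble from where it was at the start of the episode above 0.03 m).
It also fails if it takes over 64 s, if anything falls off the work surface, if the arm or the gripper's body presses on something with over 40 N, if the wrist force passes 120 N, or if a joint passes its speed limit or range.

## Working session

There is one attempt and no reset: what is moved stays moved. The work goes in short steps, Python scripts to look and compute and a shell command to move; the robot and the scene stay as the last step left them, time stands still between calls to the robot, and variables do not carry over. Pictures are saved under pics/ and viewed, at most 13 in all, crops included, and the job is handed in when it is done.

```bash
mkdir -p pics; python3 - <<'E'
from station import manip, imaging
import cv2,numpy as np
o=manip.get_obs();print(o)
for n in ["side","top"]:
    p,d=imaging.snapshot(n);cv2.imwrite(f"pics/{n}0.png",p);np.save(f"{n}0.npy",d)
    c=imaging.get_calibration(n);print(n,c)
E
```

```text
{'time_s': 0.0, 'q': array([-1.29361107e+00,  3.00470827e-01,  1.52154973e+00,  5.82302543e-07,
        1.32069535e+00, -6.65760742e-02]), 'qvel': array([ 1.41021029e-03, -1.91445826e-04, -2.25005997e-03,  5.84691977e-04,
        8.86397638e-05,  3.81878976e-04]), 'tau': array([-8.24184899e-04, -5.31809700e+01, -3.52742529e+01,  7.08520389e-02,
        2.44246615e-02, -1.02169881e-04]), 'tcp_pos': array([ 185.31091944, -517.58689338,  212.89973376]), 'ee_rot': array([-3.14047192e+00, -7.52896883e-05,  3.43761146e-01]), 'force': array([ 0.9807581 , -0.77008802, -0.34782738]), 'moment': array([-0.03544783, -0.00125151, -0.02565751]), 'grasp_force': 0.0, 'width': 94.09713031548054}
side {'fx': 477.1707411435365, 'fy': 477.1707411435365, 'cx': 261.7200706494525, 'cy': 193.05832260828296, 'R': array([[ 0.94890598, -0.31483679,  0.02133637],
       [-0.09613042, -0.35280956, -0.93074398],
       [ 0.30056013,  0.88113745, -0.36504849]]), 't': array([-577.32608332,  236.75829575, 1456.6745465 ])}
top {'fx': 485.72549233087483, 'fy': 485.72549233087483, 'cx': 257.81735947914865, 'cy': 189.91480097820374, 'R': array([[-0.00897721, -0.99994338,  0.00571381],
       [-0.79127983,  0.00361002, -0.61144353],
       [ 0.61138828, -0.01001028, -0.79126744]]), 't': array([ -64.64569084,  566.80518806, 1544.13164863])}
```

View pics/side0.png

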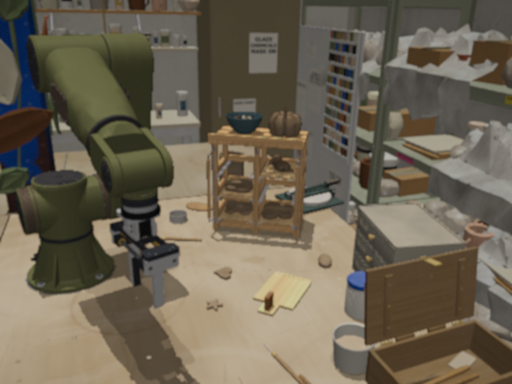

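View pics/top0.png

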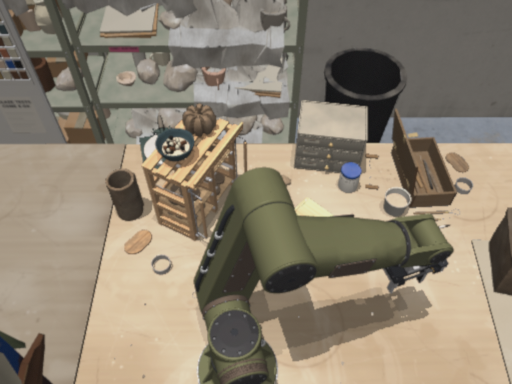

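Side view: rack near (258,180), with the pumpkin over the right (far) bay and the bowl over the left (near) one. Heart is at (223,272), star (214,305), board (285,292) with grip (269,299), pebble (325,260) and ring (178,216). In the top view the arm hides the heart and board.

```bash
cat > h.py <<'E'
import numpy as np,cv2
from station import manip,imaging
def unproj(c,u,v,z=None,d=None):
    r=np.array([(u-c['cx'])/c['fx'],(v-c['cy'])/c['fy'],1.0]);R=c['R'];t=c['t']
    if d is not None: return R.T@(r*d-t)
    o=-R.T@t; w=R.T@r; return o+w*(z-o[2])/w[2]
def cloud(c,d):
    v,u=np.mgrid[:d.shape[0],:d.shape[1]]
    P=np.stack([(u-c['cx'])/c['fx']*d,(v-c['cy'])/c['fy']*d,d],-1)
    return (P-c['t'])@c['R']
def proj(c,X):
    p=c['R']@np.asarray(X,float)+c['t'];return [c['fx']*p[0]/p[2]+c['cx'],c['fy']*p[1]/p[2]+c['cy']]
E
python3 - <<'E'
from h import *
c=imaging.get_calibration('side');p=cv2.imread('pics/side0.png');d=np.load('side0.npy')
a=cv2.resize(p[110:325,195:340],None,fx=2.75,fy=2.75,interpolation=cv2.INTER_CUBIC);cv2.imwrite('pics/crop.png',a)
P=cloud(c,d)
for n,u,v in [('heart',223,272),('star',214,305),('board',285,288),('grip',269,296),('pebble',325,260),('pump',286,122),('bowl',243,120),('table',240,300),('rackface',213,180)]:
    print(n,d[v,u],P[v,u].round(1))
# rack-top points
m=(P[...,2]>335)&(P[...,2]<378)&(d>0)
v,u=np.nonzero(m);k=(u>195)&(u<320)&(v<150)
Q=P[v[k],u[k]];print(len(Q),cv2.minAreaRect(Q[:,:2].astype(np.float32)),np.percentile(Q[:,2],[5,50,95]))
E
```

```text
heart 1449.6427 [ 433.8 -152.     9.5]
star 1287.4135 [ 368.5 -313.4   10.6]
board 1370.4424 [ 581.9 -291.5   11.8]
grip 1265.3535 [ 505.2 -369.2   48.9]
pebble 1511.3195 [ 756.8 -188.    19.7]
pump 1605.7601 [715.9  91.8 402.6]
bowl 1610.2338 [580.5 143.9 404.7]
table 1333.5668 [ 447.3 -293.    -1.9]
rackface 1659.4658 [475.1 149.8 197.3]
2545 ((1037.3282470703125, 1075.0760498046875), (2266.21533203125, 816.658203125), 79.98571014404297) [337.59472141 353.15366606 374.22498749]
```

View pics/crop.png

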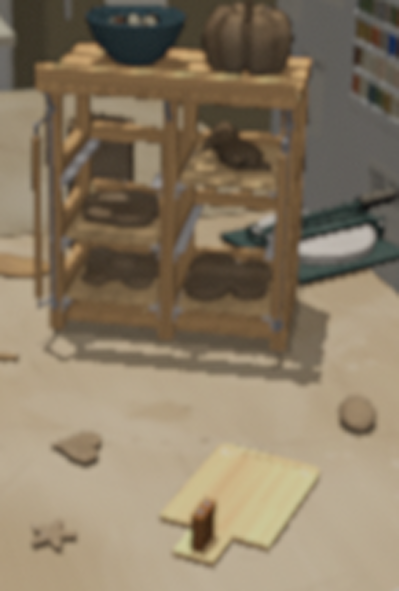

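The crop shows the dog on the far bay's top rails, so that bay's middle rails (z=130) are the empty pair under the pumpkin. Next come the poses of rack, board and heart.

```bash
cat > meas.py <<'E'
from h import *
Ps=[]
for n in ['side','top']:
    c=imaging.get_calibration(n);d=np.load(n+'0.npy');P=cloud(c,d);P[d==0]=1e5;Ps.append(P)
    Q=P.reshape(-1,3);k=(Q[:,0]>380)&(Q[:,0]<860)&(Q[:,1]>-100)&(Q[:,1]<420)
    T=Q[k&(Q[:,2]>346)&(Q[:,2]<366)]
    if n=='top': T=Q[k&(Q[:,2]>336)&(Q[:,2]<375)]
    cc=None
    r=cv2.minAreaRect(T[:,:2].astype(np.float32));print(n,len(T),r,np.deg2rad(r[2]));print(cv2.boxPoints(r).round(0).tolist())
# front posts line from side: z 60..330, lower front envelope
P=Ps[0].reshape(-1,3);k=(P[:,0]>380)&(P[:,0]<860)&(P[:,1]>-100)&(P[:,1]<420)&(P[:,2]>10)&(P[:,2]<40)
print('lowposts',k.sum());r=cv2.minAreaRect(P[k][:,:2].astype(np.float32));print(r,cv2.boxPoints(r).round().tolist())
img=cv2.imread('pics/side0.png').astype(int)
P=Ps[0]
m=(P[...,2]>4)&(P[...,2]<14)&(P[...,0]>455)&(P[...,0]<720)&(P[...,1]<-180)&(P[...,1]>-450)
n,l,s,ce=cv2.connectedComponentsWithStats(m.astype(np.uint8))
i=1+np.argmax(s[1:,4]);B=P[l==i];r=cv2.minAreaRect(B[:,:2].astype(np.float32));print('board',len(B),r,cv2.boxPoints(r).round().tolist())
g=(P[...,2]>18)&(P[...,2]<60)&(P[...,0]>455)&(P[...,0]<720)&(P[...,1]<-180)&(P[...,1]>-450)
G=P[g];print('grip',len(G),G.mean(0),cv2.minAreaRect(G[:,:2].astype(np.float32)))
m=(P[...,2]>3)&(P[...,2]<25)&(abs(P[...,0]-434)<60)&(abs(P[...,1]+152)<60)
H=P[m];r=cv2.minAreaRect(H[:,:2].astype(np.float32));print('heart',len(H),H.mean(0),r,cv2.boxPoints(r).round().tolist())
w=imaging.get_calibration('wrist');o=manip.get_obs();print('cam',-w['R'].T@w['t']-o['tcp_pos'],w['R'])
E
python3 meas.py
```

```text
side 765 ((638.3436279296875, 127.31150817871094), (201.65127563476562, 312.4152526855469), 57.75608444213867) 1.0080338365751922
[[452.0, 125.0], [717.0, -41.0], [824.0, 129.0], [560.0, 296.0]]
top 2394 ((644.6300659179688, 153.6622314453125), (219.20643615722656, 322.4483337402344), 62.07533264160156) 1.0834189388666564
[[451.0, 132.0], [736.0, -19.0], [838.0, 175.0], [554.0, 326.0]]
lowposts 720
((618.4790649414062, 215.71102905273438), (397.9306945800781, 481.9439697265625), 87.17491149902344) [[368.0, 29.0], [849.0, 5.0], [869.0, 403.0], [388.0, 426.0]]
board 1376 ((560.1145629882812, -303.82470703125), (215.29989624023438, 127.89763641357422), 48.18392562866211) [[441.0, -341.0], [536.0, -427.0], [680.0, -266.0], [584.0, -181.0]]
grip 184 [ 568.6310338  -393.35690161   38.52093928] ((599.1358032226562, -398.9180908203125), (32.572113037109375, 223.59124755859375), 71.02963256835938)
heart 165 [ 435.18460751 -156.77928886    9.3728094 ] ((435.2639465332031, -149.72451782226562), (70.32718658447266, 93.99874877929688), 67.26756286621094) [[378.0, -164.0], [465.0, -200.0], [492.0, -135.0], [406.0, -99.0]]
cam [ 72.94421878  25.90212817 172.03354332] [[ 3.37540960e-01 -9.41310795e-01 -2.97162902e-04]
 [-9.07219610e-01 -3.25400493e-01  2.66584131e-01]
 [-2.51035217e-01 -8.97134713e-02 -9.63811607e-01]]
```

```bash
python3 -m inch '[[0.01,-0.005,-0.006,0,0,0,1],[0.02,-0.01,-0.012,0,0,0,1],[0.027,-0.0135,-0.012,0,0,0,1],[0.027,-0.0135,-0.012,0,0,0,1],[0.027,-0.0135,-0.012,0,0,0,1],[0.027,-0.0135,-0.012,0,0,0,1],[0.027,-0.0135,-0.012,0,0,0,1],[0.027,-0.0135,-0.012,0,0,0,1],[0.027,-0.0135,-0.012,0,0,0,1],[0.027,-0.0135,-0.012,0,0,0,1],[0.027,-0.0135,-0.012,0,0,0,1],[0.027,-0.0135,-0.012,0,0,0,1],[0.02,-0.01,-0.008,0,0,0,1],[0.01,-0.005,0,0,0,0,1],[0,0,0,0,0,0,1],[0,0,0,0,0,0,1]]'; python3 - <<'E'
from h import *
o=manip.get_obs();c=imaging.get_calibration('wrist');p,d=imaging.snapshot('wrist')
print(o['tcp_pos'],o['ee_rot'],c['fx'],-c['R'].T@c['t'])
cv2.imwrite('pics/w1.png',p);np.savez('w1.npz',d=d,**c)
E
```

```text
time_s: 1.43
tcp_pos: [440.1, -251.1, 358.8]
ee_rot: [-3.141, 0.001, 0.345]
force: [-0.4, -0.1, -0.8]
width: 94.0
grasp_force: 0.0
[ 440.13227348 -251.13260033  358.80115482] [-3.14092582e+00  7.75808004e-04  3.44620746e-01] 265.65105369985486 [ 513.17330628 -225.07466302  530.75660369]
```

View pics/w1.png

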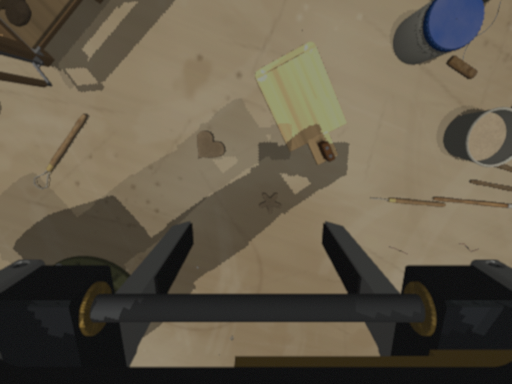

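Wrist view: board at (303,95) with grip near (325,150), heart at (211,144) with its point towards the lower right, star at (270,201). I'll now segment these.

```bash
python3 - <<'E'
from h import *
z=np.load('w1.npz');c={k:z[k] for k in z};d=c.pop('d');P=cloud(c,d);p=cv2.imread('pics/w1.png')
def comp(m,u,v):
    n,l=cv2.connectedComponents(m.astype(np.uint8)); 
    i=l[v,u]; return l==i if i else None
hsv=cv2.cvtColor(p,cv2.COLOR_BGR2HSV)
print('px', [P[v,u].round(1) for u,v in [(300,95),(211,144),(325,152),(240,120),(270,201)]])
Z=P[...,2]
b=comp((Z>4.5)&(Z<14),300,80);
if b is not None:
    r=cv2.minAreaRect(P[b][:,:2].astype(np.float32));print('board',b.sum(),r,cv2.boxPoints(r).round(1).tolist())
    # plate rows only: project along long axis
    Q=P[b][:,:2]
    for th in [np.deg2rad(r[2]),np.deg2rad(r[2]-90),np.deg2rad(r[2]+90)]:
        pass
    C,V=cv2.PCACompute(Q.astype(np.float32),None); C=C[0]; ax=V[0]
    print(C,ax)
g=(Z>20)&(Z<60);g=comp(cv2.morphologyEx(g.astype(np.uint8),cv2.MORPH_CLOSE,np.ones((3,3))),325,152)
if g is not None:
    t=g&(Z>44)&(Z<54);print('grip',t.sum(),cv2.minAreaRect(P[t][:,:2].astype(np.float32)))
h=comp((Z>6)&(Z<16),211,142)
if h is not None:
    Q=P[h][:,:2].astype(np.float32);print('heart',h.sum(),Q.mean(0))
    for a in range(0,180,10):
        s=Q@np.array([np.cos(np.deg2rad(a)),np.sin(np.deg2rad(a))]);print(a,round(float(np.ptp(s)),1),round(float((s.max()+s.min())/2),1),end='; ')
    dd=np.linalg.norm(Q-Q.mean(0),axis=1);print('tip',Q[dd.argmax()])
E
```

```text
px [array([ 585. , -282.7,   11.2]), array([ 445. , -155.1,   12. ]), array([ 505.8, -356.8,   50.9]), array([ 5.057e+02, -1.925e+02, -2.000e-01]), array([ 375.9, -302.2,   10.3])]
board 6296 ((565.0374145507812, -303.5160217285156), (207.64620971679688, 120.11778259277344), 46.734107971191406) [[450.1000061035156, -338.0], [537.5999755859375, -420.29998779296875], [679.9000244140625, -269.1000061035156], [592.5, -186.8000030517578]]
[ 579.4617  -288.72525] [0.6949271  0.71908015]
grip 163 ((509.0787048339844, -362.2515869140625), (36.195865631103516, 13.973686218261719), 47.62158966064453)
heart 559 [ 441.65146 -151.49579]
0 54.2 439.5; 10 53.4 408.8; 20 51.1 365.7; 30 53.1 309.5; 40 55.3 242.9; 50 57.4 169.1; 60 59.3 90.0; 70 60.1 8.0; 80 60.0 -74.1; 90 58.6 -153.7; 100 55.4 -228.7; 110 51.7 -296.7; 120 53.9 -353.0; 130 55.1 -398.7; 140 55.3 -432.5; 150 53.9 -453.3; 160 52.6 -461.2; 170 53.8 -457.1; tip [ 412.39218 -138.42729]
```

```bash
python3 -m inch '[[0.003,-0.006,0.012,0,0,0,1],[0.0065,-0.015,0.03,0,0,0,1],[0.0065,-0.015,0.03,0,0,0,1],[0.0065,-0.015,0.03,0,0,0,1],[0.0065,-0.015,0.03,0,0,0,1],[0.0065,-0.015,0.03,0,0,0,1],[0.0033,-0.0082,0.03,0,0,0,1],[0,0,0.017,0,0,6.6,1],[0,0,0.015,0,0,6.6,1],[0,0,0.015,0,0,6.6,1],[0,0,0.01,0,0,6.6,1],[0,0,0.01,0,0,6.6,1],[0,0,0.01,0,0,6.7,1],[0,0,0.0,0,0,0,1],[0,0,0.0,0,0,0,1],[0,0,0.0,0,0,0,1]]'; python3 - <<'E'
from h import *
o=manip.get_obs();c=imaging.get_calibration('wrist');p,d=imaging.snapshot('wrist')
P=cloud(c,d);Z=P[...,2];m=((Z>6)&(Z<16)&(abs(P[...,0]-440)<50)&(abs(P[...,1]+152)<50))
Q=P[m][:,:2].astype(np.float32)
print(o['tcp_pos'],o['ee_rot'],m.sum())
for a in range(40,100,6):
    s=Q@np.array([np.cos(np.deg2rad(a)),np.sin(np.deg2rad(a))]);print(a,round(float(np.ptp(s)),1),round(float((s.max()+s.min())/2),1),end='; ')
s=Q@np.array([np.cos(np.deg2rad(-20)),np.sin(np.deg2rad(-20))]);print('x',s.min(),s.max())
s=Q@np.array([np.sin(o['ee_rot'][2]),-np.cos(o['ee_rot'][2])]);t=o['tcp_pos'][:2]@np.array([np.sin(o['ee_rot'][2]),-np.cos(o['ee_rot'][2])]);print('along tool y',s.min()-t,s.max()-t)
E
```

```text
time_s: 2.82
tcp_pos: [446.7, -154.8, 90.9]
ee_rot: [3.142, -0.0, -0.346]
force: [0.3, 0.1, -0.0]
width: 93.9
grasp_force: 0.0
[ 446.71986733 -154.78408034   90.88084721] [ 3.14153217e+00 -2.98856531e-04 -3.46079921e-01] 1983
40 56.0 242.7; 46 57.2 199.1; 52 58.4 153.1; 58 59.6 105.4; 64 60.6 56.9; 70 60.9 7.7; 76 60.9 -41.6; 82 60.6 -90.3; 88 59.7 -137.9; 94 58.4 -184.1; x 433.3659940086852 486.76399723043517
along tool y -30.82636580721053 30.108284473260056
```

```bash
python3 -m inch '[[0,0,0.014,0,0,0,1],[0,0,0.02,0,0,0,1],[0,0,0.02,0,0,0,1],[0,0,0.014,0,0,0,1],[0,0,0.008,0,0,0,1],[0,0,0.004,0,0,0,1],[0,0,0,0,0,0,1],[0,0,0,0,0,0,0],[0,0,0,0,0,0,0],[0,0,0,0,0,0,0],[0,0,0,0,0,0,0],[0,0,0,0,0,0,0],[0,0,0,0,0,0,0],[0,0,-0.006,0,0,0,0],[0,0,-0.014,0,0,0,0],[0,0,-0.02,0,0,0,0],[0,0,-0.02,0,0,0,0],[0,0,-0.01,0,0,0,0],[0,0,0,0,0,0,0],[0,0,0,0,0,0,0]]'
```

```text
time_s: 4.53
tcp_pos: [446.9, -154.1, 80.3]
ee_rot: [3.142, -0.001, -0.349]
force: [-0.6, 0.6, -1.4]
width: 59.3
grasp_force: 30.0
```

```bash
python3 -m inch '[[0.006,0.0024,0,0,0,0,0],[0.012,0.005,0,0,0,0,0],[0.02,0.008,0,0,0,0,0],[0.0247,0.0097,0,0,0,0,0],[0.0247,0.0097,0,0,0,0,0],[0.0247,0.0097,0,0,0,0,0],[0.0247,0.0097,0,0,0,0,0],[0.0247,0.0097,0,0,0,0,0],[0.015,0.006,0,0,0,0,0],[0.0085,0.0035,0.006,0,0,0,0],[0,0,0.014,0,0,0,0],[0,0,0.014,0,0,0,0],[0,0,0.012,0,0,0,0],[0,0,0.007,0,0,0,0],[0,0,0.004,0,0,0,0],[0,0,0.0025,0,0,0,0],[0,0,0,0,0,0,0],[0,0,0,0,0,0,0]]'
```

```text
time_s: 6.03
tcp_pos: [595.9, -286.5, 21.5]
ee_rot: [3.141, -0.001, -0.349]
force: [-0.1, 0.4, -0.6]
width: 59.1
grasp_force: 30.0
```

```bash
python3 -m inch '[[0,0,0.0015,0,0,0,0],[0,0,0,0,0,0,0],[0,0,0,0,0,0,0.8],[0,0,0,0,0,0,0.8],[0,0,0,0,0,0,0.8],[0,0,-0.005,0,0,0,0.8],[0,0,-0.02,0,0,0,0.8],[0,0,-0.03,0,0,0,0.8],[0,0,-0.03,0,0,0,0.8],[0,0,-0.03,0,0,0,0.8],[0,0,-0.03,0,0,0,0.8],[0,0,-0.03,0,0,0,0.8],[0,0,-0.02,0,0,0,0.8],[0,0,-0.005,0,0,0,0.8],[0,0,0,0,0,0,0.8]]'; python3 - <<'E'
from h import *
o=manip.get_obs();print(o['q'].round(3))
c=imaging.get_calibration('wrist');p,d=imaging.snapshot('wrist');cv2.imwrite('pics/w2.png',p);P=cloud(c,d);Z=P[...,2]
N=(abs(P[...,0]-570)<150)&(abs(P[...,1]+300)<150)
H=P[N&(Z>16)&(Z<26)];print('heart',len(H),cv2.minAreaRect(H[:,:2].astype(np.float32)))
t=P[N&(Z>45)&(Z<54)];print('grip',len(t),cv2.minAreaRect(t[:,:2].astype(np.float32)))
b=P[N&(Z>5)&(Z<28)];print('board',len(b),cv2.minAreaRect(b[:,:2].astype(np.float32)))
E
```

```text
time_s: 7.28
tcp_pos: [596.0, -286.6, 221.0]
ee_rot: [3.141, -0.003, -0.349]
force: [-0.1, -0.3, -0.6]
width: 75.3
grasp_force: 0.0
[-0.504  0.549  1.154  0.     1.436  1.416]
heart 1071 ((628.4593505859375, -344.1029052734375), (145.0616455078125, 213.1569366455078), 70.85009002685547)
grip 305 ((605.6729125976562, -390.968994140625), (44.9029426574707, 225.9829864501953), 71.12620544433594)
board 9056 ((614.22265625, -350.7223205566406), (207.83016967773438, 256.177001953125), 46.78221893310547)
```

View pics/w2.png

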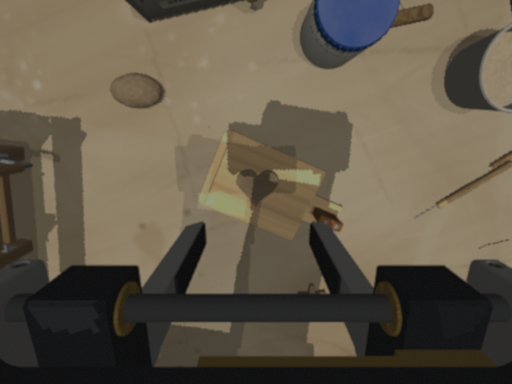

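Heart lies flat on the plate at (258,183). Next I turn the tool to the board's yaw and lean it back.

```bash
cat >> h.py <<'E'
from scipy.spatial.transform import Rotation as Ro
def Rt(o): return Ro.from_euler('xyz',o['ee_rot']).as_matrix()
def plan(target,yaw,lean):
    """tool-frame shift (mm, at present axes) and rotvec deg to a leaning pose; target = TCP"""
    o=manip.get_obs();R=Rt(o);z=np.array([np.cos(yaw)*np.sin(lean),np.sin(yaw)*np.sin(lean),-np.cos(lean)])
    y=np.array([np.sin(yaw),-np.cos(yaw),0]);G=np.c_[np.cross(y,z),y,z]
    print('q',o['q'].round(2),'shift',(R.T@(np.array(target)-o['tcp_pos'])).round(1),'rotvec',np.rad2deg(Ro.from_matrix(R.T@G).as_rotvec()).round(2))
    return G
def pz(yaw,lean): return np.array([np.cos(yaw)*np.sin(lean),np.sin(yaw)*np.sin(lean),-np.cos(lean)])
E
python3 -m inch '[[0,0,0,0,0,-4,0.8],[0,0,0,0,0,-6.7,0.8],[0,0,0,0,0,-7,0.8],[0,0,0,0,0,-7,0.8],[0,0,0,0,0,-7,0.8],[0,0,0,0,0,-7,0.8],[0,0,0,0,0,-7,0.8],[0,0,0,0,0,-7,0.8],[0,0,0,0,0,-7,0.8],[0,0,0,0,0,-7,0.8],[0,0,0,0,0,0,0.8],[0,0,0,0,6.5,0,0.8],[0,0,0,0,6.5,0,0.8],[0,0,0,0,6.5,0,0.8],[0,0,0,0,6.5,0,0.8],[0,0,0,0,6.5,0,0.8],[0,0,0,0,6.5,0,0.8],[0,0,0,0,6.5,0,0.8],[0,0,0,0,6.5,0,0.8],[0,0,0,0,0,0,0.6]]'; python3 - <<'E'
from h import *
yaw=np.deg2rad(46.9);l=np.deg2rad(52);t=np.array([509.3,-362.4,30])+11*pz(yaw,l)
plan(t-90*pz(yaw,l),yaw,l)
E
```

```text
time_s: 9.0
tcp_pos: [593.8, -287.3, 215.3]
ee_rot: [-3.124, -0.913, 0.795]
force: [0.4, -0.8, -0.8]
width: 71.2
grasp_force: 0.0
q [-0.83  0.57  1.38  0.93  1.4  -0.33] shift [-215.1   -7.2  -54.8] rotvec [ 0.06 -0.3  -0.83]
```

```bash
python3 -m inch '[[-0.01,0,-0.005,0,0,0,0.6],[-0.02,-0.001,-0.01,0,0,-0.8,0.6],[-0.025,-0.001,-0.01,0,0,0,0.6],[-0.025,-0.001,-0.01,0,0,0,0.6],[-0.025,-0.001,-0.01,0,0,0,0.6],[-0.025,-0.001,-0.01,0,0,0,0.6],[-0.025,-0.001,0,0,0,0,0.6],[-0.025,-0.001,0,0,0,0,0.6],[-0.02,0,0,0,0,0,0.6],[-0.015,0,0,0,0,0,0.6],[0,0,0,0,0,0,0.6],[0,0,0,0,0,0,0.6]]'; python3 - <<'E'
from h import *
yaw=np.deg2rad(46.9);l=np.deg2rad(52);t=np.array([509.3,-362.4,30])+11*pz(yaw,l)
plan(t,yaw,l)
c=imaging.get_calibration('wrist');p,d=imaging.snapshot('wrist');P=cloud(c,d);Z=P[...,2]
N=(abs(P[...,0]-509)<28)&(abs(P[...,1]+362)<28)
t=P[N&(Z>47)&(Z<54)];print('grip',len(t),t.mean(0) if len(t) else 0,cv2.minAreaRect(t[:,:2].astype(np.float32)))
cv2.imwrite('pics/w3.png',p)
E
```

```text
time_s: 10.0
tcp_pos: [472.1, -411.3, 83.9]
ee_rot: [3.126, -0.906, 0.836]
force: [-0.1, 0.9, 0.4]
width: 56.5
grasp_force: 0.0
q [-1.1   0.78  1.37  0.84  1.46 -0.66] shift [-4.7 -6.5 92.3] rotvec [0.12 0.09 0.62]
grip 462 [ 506.81940772 -363.86597556   50.59812233] ((507.79931640625, -362.706298828125), (35.16639709472656, 13.910903930664062), 46.639198303222656)
```

View pics/w3.png

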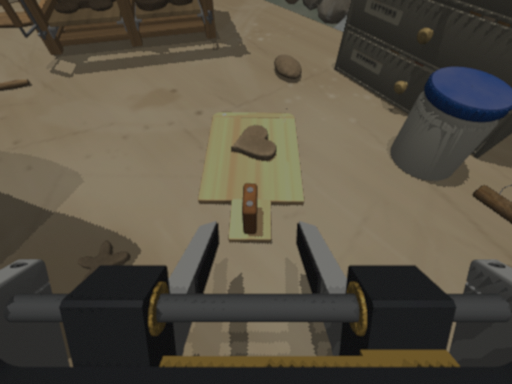

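Heart flat at (255,142), grip at (250,208) between the fingers. I go in and pinch it.

```bash
python3 -m inch '[[-0.002,-0.003,0.01,0,0,0.6,0.6],[-0.002,-0.003,0.02,0,0,0,0.6],[-0.001,-0.0007,0.02,0,0,0,0.6],[0,0,0.018,0,0,0,0.6],[0,0,0.013,0,0,0,0.6],[0,0,0.008,0,0,0,0.6],[0,0,0.003,0,0,0,0.6],[0,0,0,0,0,0,0.6],[0,0,0,0,0,0,0.6]]'; python3 - <<'E'
from h import *
yaw=np.deg2rad(46.9);l=np.deg2rad(52);t=np.array([508.5,-362.5,30])+11*pz(yaw,l)
plan(t,yaw,l)
E
```

```text
time_s: 10.8
tcp_pos: [514.6, -356.7, 23.7]
ee_rot: [3.136, -0.907, 0.821]
force: [0.0, 0.2, 0.2]
width: 56.9
grasp_force: 0.0
q [-1.    0.83  1.44  0.91  1.31 -0.7 ] shift [-0.3 -0.5  0.5] rotvec [0.19 0.02 0.1 ]
```

```bash
python3 -m inch '[[0,0,0,0,0,0,0],[0,0,0,0,0,0,0],[0,0,0,0,0,0,0],[0,0,0,0,0,0,0],[0,0,0,0,0,0,0],[0,0,0,0,0,0,0],[0,0,0,0,0,0,0],[0,0,0,0,0,0,0],[0.0016,0,-0.0012,0,0,0,0],[0.0032,0,-0.0025,0,0,0,0],[0.0063,0,-0.0049,0,0,0,0],[0.0063,0,-0.0049,0,0,0,0],[0.0063,0,-0.0049,0,0,0,0],[0.0063,0,-0.0049,0,0,0,0],[0.0032,0,-0.0025,0,0,0,0],[0.0016,0,-0.0012,0,0,0,0],[0,0,0,0,0,0,0],[0,0,0,0,0,0,0]]'; cat > chk.py <<'E'
from h import *
o=manip.get_obs();c=imaging.get_calibration('wrist');p,d=imaging.snapshot('wrist');P=cloud(c,d);P[d==0]=1e5
R=Rt(o);g=o['tcp_pos']-11*R[:,2]; f=R[:,2]*[1,1,0];f/=np.linalg.norm(f);s=np.array([-f[1],f[0],0])
L=np.stack([(P-g)@f,(P-g)@s,P[...,2]],-1)   # along forward, left, height rel. grasp
m=(L[...,0]>25)&(L[...,0]<190)&(abs(L[...,1])<68)&(abs(L[...,2]-g[2]+21-0)<22)
q=L[m];hsv=cv2.cvtColor(p,cv2.COLOR_BGR2HSV)[m]
k=np.ones(len(q),bool)
for _ in range(6):
    co=np.linalg.lstsq(np.c_[q[k,:2],np.ones(k.sum())],q[k,2],rcond=None)[0]
    e=q[:,2]-np.c_[q[:,:2],np.ones(len(q))]@co;k=abs(e)<3
print('grasp',g.round(1),'board slope fwd/left',co[:2].round(4),'top z at grip',co[2].round(1),'n',k.sum())
b=q[k][:,:2].astype(np.float32);r=cv2.minAreaRect(b);print('plate rect',r,'box',cv2.boxPoints(r).round(1).tolist())
h=q[(e>7)&(e<16)&(q[:,0]>40)];print('heart',len(h),h.mean(0) if len(h) else '')
print('time',o['time_s'],'force',o['force'].round(1),'w',o['width'],o['q'].round(2))
E
python3 chk.py
```

```text
time_s: 12.3
tcp_pos: [514.6, -356.0, 67.1]
ee_rot: [3.137, -0.908, 0.82]
force: [0.4, -0.0, -3.1]
width: 13.9
grasp_force: 30.0
grasp [ 508.6 -362.3   73.9] board slope fwd/left [ 0.0002 -0.003 ] top z at grip 53.8 n 13285
plate rect ((105.22882843017578, 0.14004898071289062), (160.65277099609375, 119.85196685791016), 0.1476418375968933) box [[24.700000762939453, 59.900001525878906], [25.100000381469727, -60.0], [185.6999969482422, -59.599998474121094], [185.39999389648438, 60.29999923706055]]
heart 1694 [107.98684222  -3.78758518  64.80254707]
time 12.3 force [ 0.4 -0.  -3.1] w 13.8764477310948 [-0.99  0.76  1.45  0.9   1.35 -0.65]
```

Board held level and straight: no slope, origin 105 ahead of the grasp. Now carry it to a spot in front of the far bay.

```bash
python3 -m inch '[[0.0034,-0.0022,0.0013,0,0,0,0],[0.0067,-0.0043,0.0026,0,0,0,0],[0.010,-0.0065,0.0038,0,0,0,0],[0.0135,-0.0087,0.0051,0,0,0,0],[0.0135,-0.0087,0.0051,0,0,0,0],[0.0135,-0.0087,0.0051,0,0,0,0],[0.0135,-0.0087,0.0051,0,0,0,0],[0.0135,-0.0087,0.0051,0,0,0,0],[0.0135,-0.0087,0.0051,0,0,0,0],[0.0135,-0.0087,0.0051,0,0,0,0],[0.0135,-0.0087,0.0051,0,0,0,0],[0.0135,-0.0087,0.0051,0,0,0,0],[0.010,-0.0065,0.0038,0,0,0,0],[0.0067,-0.0043,0.0026,0,0,0,0],[0.0034,-0.0022,0.0013,0,0,0,0],[0,0,0,0.95,0,-0.74,0],[0,0,0,2.05,0,-1.6,0],[0,0,0,2.52,0,-1.97,0],[0,0,0,2.05,0,-1.6,0],[0,0,0,1.1,0,-0.86,0]]'; python3 - <<'E'
from h import *
o=manip.get_obs();c=imaging.get_calibration('wrist');p,d=imaging.snapshot('wrist');cv2.imwrite('pics/w4.png',p);np.savez('w4.npz',d=d,**c)
c=imaging.get_calibration('side');p,d2=imaging.snapshot('side');cv2.imwrite('pics/side1.png',p);np.save('side1.npy',d2)
print(o['q'].round(2),o['tcp_pos'],o['ee_rot'])
E
```

```text
time_s: 14.02
tcp_pos: [539.6, -177.5, 156.2]
ee_rot: [3.138, -0.907, 1.015]
force: [-0.2, 0.4, -2.1]
width: 13.9
grasp_force: 30.0
[-0.75  0.49  1.65  0.91  1.36 -0.57] [ 539.61320945 -177.4915873   156.15184976] [ 3.13792054 -0.90699261  1.01461307]
```

View pics/w4.png

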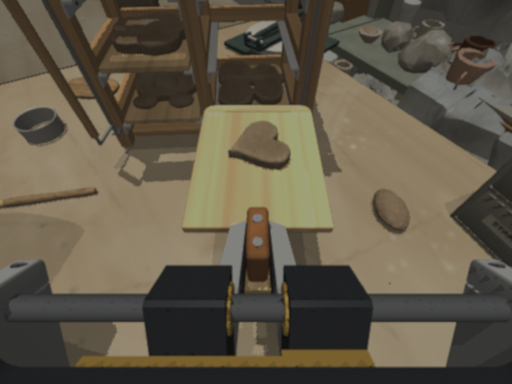

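Board with heart sits level; the far bay's posts are at about (205,60) and (300,60), with the free middle opening beyond the board edge. I'll fit the rack's posts from depth.

```bash
cat > rackfit.py <<'E'
from h import *
import sys
z=np.load(sys.argv[1]);c={k:z[k] for k in z};d=c.pop('d');W=cloud(c,d)[d>0]
s=imaging.get_calibration('side');ds=np.load('side1.npy');S=cloud(s,ds)[ds>0]
for name,P in [('wrist',W),('side',S)]:
    O=np.array([651,150.]);yaw=1.015
    for it in range(8):
        R=np.array([[np.cos(yaw),-np.sin(yaw)],[np.sin(yaw),np.cos(yaw)]])
        L=(P[:,:2]-O)@R
        # front faces of posts/front beams, away from the gates
        w=14 if it<4 else 5
        k=(abs(L[:,0]+85)<w)&(abs(L[:,1])<156)&(P[:,2]>8)&(P[:,2]<325)
        a=np.polyfit(L[k,1],L[k,0],1)     # x = a0*y+a1
        # robust: median refine
        e=L[k,0]-np.polyval(a,L[k,1]);kk=abs(e-np.median(e))<4
        a=np.polyfit(L[k,1][kk],L[k,0][kk],1)
        yaw-=np.arctan(a[0]); O=O+R@np.array([a[1]+85,0])
    R=np.array([[np.cos(yaw),-np.sin(yaw)],[np.sin(yaw),np.cos(yaw)]]);L=(P[:,:2]-O)@R
    k=(abs(L[:,0]+85)<6)&(P[:,2]>20)&(P[:,2]<330)&(abs(L[:,1])<220)
    print(name,'yaw',yaw,'O',O,k.sum(),e.std())
    for lo,hi in [(20,45),(65,115),(150,200),(230,320)]:
        h=np.histogram(L[k&(P[:,2]>lo)&(P[:,2]<hi)][:,1],np.arange(-180,181,4))
        print(lo,hi,[(int(b),int(n)) for b,n in zip(h[1],h[0]) if n>3])
E
python3 rackfit.py w4.npz
```

```text
wrist yaw 1.0782543552245885 O [659.98489953 164.75897743] 6061 1.6685613149442367
20 45 [(140, 32), (144, 37), (148, 27), (152, 17), (156, 7)]
65 115 [(-152, 28), (-144, 40), (-140, 66), (-136, 82), (-8, 17), (-4, 65), (0, 64), (4, 72), (8, 74), (12, 65), (140, 77), (144, 91), (148, 80), (152, 85), (156, 11), (160, 12)]
150 200 [(-152, 39), (-148, 17), (-144, 81), (-140, 127), (-136, 173), (-132, 5), (-8, 29), (-4, 144), (0, 141), (4, 143), (8, 142), (12, 122), (140, 101), (144, 192), (148, 154), (152, 153), (156, 23), (160, 22)]
230 320 []
side yaw 1.0818147743960016 O [659.09871541 163.35469743] 662 2.524719219922645
20 45 [(-148, 5), (-144, 4), (-132, 5), (148, 6), (152, 5), (160, 5), (164, 4)]
65 115 [(-152, 7), (-148, 15), (-144, 11), (144, 4)]
150 200 [(-148, 13), (-144, 12), (-4, 4), (144, 5), (148, 6)]
230 320 [(-152, 11), (-148, 29), (-144, 19), (-136, 7), (-132, 8), (-4, 15), (0, 30), (4, 31), (8, 17), (12, 22), (16, 14), (144, 7), (148, 4), (152, 5)]
```

```bash
cat > edges.py <<'E'
from h import *
import sys
z=np.load(sys.argv[1]);c={k:z[k] for k in z};d=c.pop('d');P=cloud(c,d)[d>0]
O=np.array([float(sys.argv[2]),float(sys.argv[3])]);yaw=float(sys.argv[4])
R=np.array([[np.cos(yaw),-np.sin(yaw)],[np.sin(yaw),np.cos(yaw)]])
L=np.c_[(P[:,:2]-O)@R,P[:,2]]
k=(abs(L[:,0]+85)<4)&(L[:,2]>60)&(L[:,2]<325)
for lo,hi in [(65,120),(150,205)]:
  for a,b in [(-156,-125),(-25,30),(132,162)]:
    y=L[k&(L[:,2]>lo)&(L[:,2]<hi)&(L[:,1]>a)&(L[:,1]<b)]
    if len(y)>10: print(lo,(a,b),len(y),np.percentile(y[:,1],[2,5,50,95,98]).round(1),'x',np.median(y[:,0]).round(2))
# rails of the bay: tops near z=130, x inside
k=(L[:,0]>-84)&(L[:,0]<70)&(L[:,1]<-5)&(L[:,1]>-145)
h=np.histogram(L[k][:,2],np.arange(100,180,2));print('z hist',[(int(b),int(n)) for b,n in zip(h[1],h[0]) if n>15])
G=(P[:,2]>110)&(P[:,2]<290)&(L[:,0]<-98)&(L[:,0]>-150)
for sg in (1,-1):
    q=L[G&(abs(L[:,1]-sg*148)<25)]
    if len(q): print('gate',sg,len(q),np.percentile(q[:,0],[2,98]).round(0),np.median(q[:,:2],0))
o=manip.get_obs();g=o['tcp_pos']-11*Rt(o)[:,2]
print('grasp in rack',((g[:2]-O)@R).round(1),g[2].round(1),'yaw err',o['ee_rot'][2]-yaw)
E
python3 edges.py w4.npz 656 166.9 1.078
```

```text
65 (-156, -125) 245 [-153.7 -153.3 -142.4 -136.9 -136.5] x -85.02
65 (-25, 30) 408 [-8.9 -8.4  1.4 10.1 10.7] x -85.47
65 (132, 162) 376 [138.  138.6 144.5 151.8 158.4] x -85.9
150 (-156, -125) 484 [-153.4 -153.2 -142.  -136.7 -136.4] x -85.05
150 (-25, 30) 814 [-8.8 -8.4  0.9 10.1 10.8] x -85.64
150 (132, 162) 689 [138.  138.7 144.6 151.9 158.4] x -85.91
z hist [(128, 33), (130, 726), (132, 64), (134, 41), (136, 41), (138, 46), (140, 39), (142, 41), (144, 46), (146, 272), (148, 22), (150, 20), (152, 20), (154, 16), (156, 20), (158, 22), (160, 19), (162, 20), (166, 16)]
gate 1 1764 [-144.  -98.] [-141.78890792  152.31470786]
gate -1 1155 [-144.  -98.] [-141.9720251  -144.17511089]
grasp in rack [-366.9  -59.8] 162.9 yaw err -0.06594188980876359
```

```bash
cat > go.py <<'E'
from h import *
import sys
O=np.array([654.9,167.0]);yaw=1.081
R2=np.array([[np.cos(yaw),-np.sin(yaw)],[np.sin(yaw),np.cos(yaw)]])
o=manip.get_obs();R=Rt(o);g=o['tcp_pos']-11*R[:,2]
print('grasp in rack',((g[:2]-O)@R2).round(1),g[2].round(1),'yaw err deg',np.rad2deg(o['ee_rot'][2]-yaw).round(2),'tcp',((o['tcp_pos'][:2]-O)@R2).round(1))
E
python3 go.py; python3 -m inch '[[0,0,0,0.4,0,-0.3,0],[0,0,0,0.9,0,-0.7,0],[0,0,0,0.9,0,-0.7,0],[0,0,0,0.6,0,-0.5,0],[0,0,0,0.2,0,-0.14,0],[0,0,0,0,0,0,0]]'; python3 go.py
```

```text
grasp in rack [-366.6  -59.7] 162.9 yaw err deg -3.95 tcp [-358.   -60.3]
time_s: 14.62
tcp_pos: [539.7, -176.7, 156.6]
ee_rot: [3.137, -0.907, 1.079]
force: [0.7, -0.8, -2.3]
width: 14.1
grasp_force: 30.0
grasp in rack [-366.2  -60. ] 163.4 yaw err deg -0.1 tcp [-357.5  -60. ]
```

```bash
python3 -m inch '[[0.0017,0.0006,0.0022,0,0,0,0],[0.0051,0.0018,0.0065,0,0,0,0],[0.0068,0.0023,0.0087,0,0,0,0],[0.0068,0.0023,0.0087,0,0,0,0],[0.0068,0.0023,0.0087,0,0,0,0],[0.0068,0.0023,0.0087,0,0,0,0],[0.0051,0.0018,0.0065,0,0,0,0],[0.0017,0.0006,0.0022,0,0,0,0],[0,0,0,0,0,0,0],[0,0,0,0,0,0,0]]'; python3 go.py;python3 chk.py; python3 - <<'E'
from h import *
c=imaging.get_calibration('wrist');p,d=imaging.snapshot('wrist');cv2.imwrite('pics/w5.png',p);np.savez('w5.npz',d=d,**c)
E
python3 edges.py w5.npz 654.9 167 1.081
```

```text
time_s: 15.45
tcp_pos: [583.4, -125.0, 156.6]
ee_rot: [3.138, -0.907, 1.079]
force: [-0.8, -1.0, -2.3]
width: 13.5
grasp_force: 30.0
grasp in rack [-300.   -74.2] 163.4 yaw err deg -0.12 tcp [-291.3  -74.2]
grasp [ 579.2 -132.6  163.4] board slope fwd/left [-0.0009 -0.0033] top z at grip 143.3 n 13318
plate rect ((104.90989685058594, -3.7783432006835938), (159.8125, 127.77800750732422), 0.0005335176829248667) box [[25.0, 60.099998474121094], [25.0, -67.69999694824219], [184.8000030517578, -67.69999694824219], [184.8000030517578, 60.099998474121094]]
heart 1724 [108.92861889  -4.99163837 154.19720654]
time 15.45 force [-0.8 -1.  -2.3] w 13.482972042925255 [-0.63  0.53  1.6   0.93  1.33 -0.52]
65 (-156, -125) 46 [-154.3 -154.3 -147.3 -141.8 -140.2] x -85.08
65 (-25, 30) 259 [-7.3 -5.2  4.3  9.6 10. ] x -85.16
65 (132, 162) 435 [137.2 137.9 144.1 152.  152.6] x -84.99
150 (-156, -125) 565 [-154.1 -153.5 -142.6 -137.5 -137.2] x -85.11
150 (-25, 30) 965 [-9.7 -9.3 -0.1  9.4 10.1] x -85.23
150 (132, 162) 827 [137.  137.8 144.2 152.1 152.6] x -85.11
z hist [(128, 36), (130, 990), (132, 82), (134, 55), (136, 57), (138, 56), (140, 60), (142, 61), (144, 67), (146, 371), (148, 31), (150, 20), (152, 25), (154, 27), (156, 23), (158, 28), (160, 23), (176, 17)]
gate 1 1464 [-143.  -98.] [-140.32301098  151.1190205 ]
gate -1 2094 [-145.  -98.] [-142.00532235 -144.1492657 ]
grasp in rack [-300.4  -74.3] 163.4 yaw err -0.002720193342595545
```

View pics/w5.png

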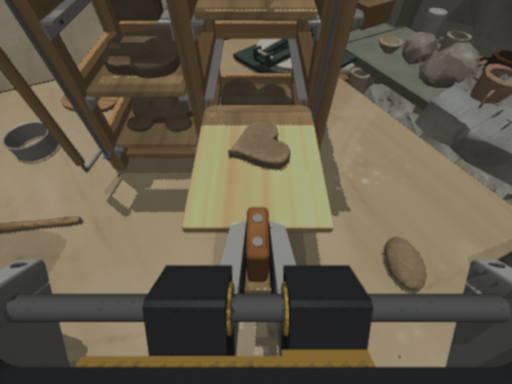

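Posts fit to within 1 mm and the board lines up with the free middle opening. I slide it in with 3 mm of clearance.

```bash
python3 -m inch '[[0.0019,0,0.0024,0,0,0,0],[0.0037,0,0.0047,0,0,0,0],[0.0056,0,0.0071,0,0,0,0],[0.0074,0,0.0094,0,0,0,0],[0.0074,0,0.0094,0,0,0,0],[0.0074,0,0.0094,0,0,0,0],[0.0074,0,0.0094,0,0,0,0],[0.0056,0,0.0071,0,0,0,0],[0.0037,0,0.0047,0,0,0,0],[0.0037,0,0.0047,0,0,0,0],[0.0019,0,0.0024,0,0,0,0],[0,0,0,0,0,0,0]]'; python3 go.py;python3 chk.py
```

```text
time_s: 16.55
tcp_pos: [626.3, -45.4, 156.9]
ee_rot: [3.138, -0.907, 1.079]
force: [-0.6, -0.0, -2.0]
width: 14.1
grasp_force: 30.0
grasp in rack [-209.6  -74.6] 163.7 yaw err deg -0.11 tcp [-200.9  -74.7]
grasp [622.2 -53.  163.7] board slope fwd/left [-0.0007 -0.0033] top z at grip 143.7 n 13550
plate rect ((107.45716094970703, -0.0714569091796875), (164.90432739257812, 135.7913818359375), 0.005128816701471806) box [[25.0, 67.80000305175781], [25.0, -68.0], [189.89999389648438, -68.0], [189.89999389648438, 67.80000305175781]]
heart 1887 [108.67148007  -5.74948299 154.59860958]
time 16.55 force [-0.6 -0.  -2. ] w 14.122990006689786 [-0.47  0.53  1.59  0.99  1.22 -0.44]
```

```bash
python3 -m inch '[[0.0019,-0.0003,0.0024,0,0,0,0],[0.0056,-0.0003,0.0071,0,0,0,0],[0.0074,0,0.0094,0,0,0,0],[0.0074,0,0.0094,0,0,0,0],[0.0074,0,0.0094,0,0,0,0],[0.0074,0,0.0094,0,0,0,0],[0.0037,0,0.0047,0,0,0,0],[0.0019,0,0.0024,0,0,0,0],[0,0,0,0,0,0,0],[-0.0012,0,0.0009,0,0,0,0],[-0.0008,0,0.0006,0,0,0,0],[-0.0004,0,0.0003,0,0,0,0],[0,0,0,0,0,0,0]]'; python3 go.py;python3 chk.py
```

```text
time_s: 17.68
tcp_pos: [658.3, 14.7, 154.0]
ee_rot: [3.138, -0.907, 1.078]
force: [-1.2, -0.7, -2.3]
width: 13.8
grasp_force: 30.0
grasp in rack [-141.5  -74.6] 160.8 yaw err deg -0.18 tcp [-132.8  -74.7]
grasp [654.2   7.  160.8] board slope fwd/left [-0.0004 -0.0031] top z at grip 140.7 n 12184
plate rect ((93.36990356445312, 0.25335693359375), (137.10804748535156, 135.74606323242188), 0.19361495971679688) box [[24.600000381469727, 67.9000015258789], [25.0, -67.9000015258789], [162.1999969482422, -67.4000015258789], [161.6999969482422, 68.4000015258789]]
heart 1934 [103.28799893  -4.39796966 151.55491718]
time 17.6833 force [-1.2 -0.7 -2.3] w 13.829829815823551 [-0.35  0.55  1.57  1.03  1.14 -0.38]
```

```bash
python3 -m inch '[[-0.0009,0,0.0007,0,0,0,0],[0,0,0,0,0,0,0],[0,0,0,0,0,0,0.4],[0,0,0,0,0,0,0.4],[0,0,0,0,0,0,0.4],[0,0,0,0,0,0,0.4],[0,0,-0.005,0,0,0,0.4],[0,0,-0.015,0,0,0,0.4],[0,0,-0.02,0,0,0,0.4],[0,0,-0.02,0,0,0,0.4],[0,0,-0.015,0,0,0,0.4],[0,0,0,0,0,0,0],[0,0,0,0,0,0,0],[0,0,0,0,0,0,0],[0,0,0,0,0,0,0],[0,0,0,0,0,0,0]]'; python3 go.py; python3 - <<'E'
from h import *
c=imaging.get_calibration('wrist');p,d=imaging.snapshot('wrist');cv2.imwrite('pics/w6.png',p)
P=cloud(c,d);O=np.array([654.9,167.0]);yaw=1.081
R2=np.array([[np.cos(yaw),-np.sin(yaw)],[np.sin(yaw),np.cos(yaw)]]);X=(P[...,:2]-O)@R2;Z=P[...,2]
m=(Z>172)&(Z<186)&(abs(X[...,1]+74)<14)&(X[...,0]>-175)&(X[...,0]<-105);print('block top',m.sum(),cv2.minAreaRect(X[m].astype(np.float32)),np.median(Z[m]))
m=(Z>148)&(Z<156)&(abs(X[...,1]+74)<50)&(X[...,0]>-110)&(X[...,0]<30);print('heart',m.sum(),X[m].mean(0),np.median(Z[m]))
m=(Z>135)&(Z<146)&(abs(X[...,1]+74)<58)&(X[...,0]>-110)&(X[...,0]<30);A=np.c_[X[m],np.ones(m.sum())];print('slope',np.linalg.lstsq(A,Z[m],rcond=None)[0],np.median(Z[m]))
E
```

```text
time_s: 19.07
tcp_pos: [630.2, -36.2, 198.6]
ee_rot: [3.139, -0.907, 1.078]
force: [0.2, 0.4, -0.7]
width: 7.9
grasp_force: 0.0
grasp in rack [-199.6  -73.7] 205.4 yaw err deg -0.16 tcp [-190.9  -73.8]
block top 588 ((-142.39007568359375, -74.74667358398438), (13.77013111114502, 35.19974899291992), 88.99393463134766) 180.646986278467
heart 992 [-32.61644211 -79.58663361] 151.27400325735414
slope [ 1.30476402e-03 -1.75379705e-03  1.40137090e+02] 140.13049416526786
```

View pics/w6.png

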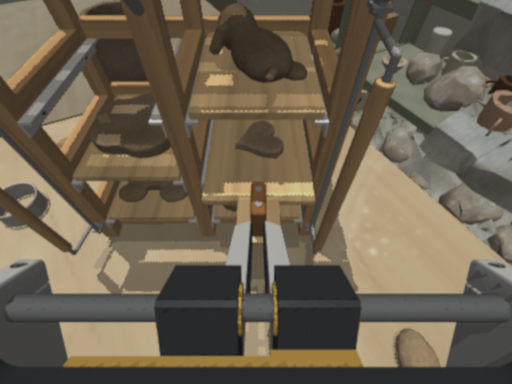

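Board lies level on the middle rails with the heart on it at (262,140) and the grip at (258,205). The fingers are shut, so I push the grip block from behind.

```bash
python3 -m inch '[[-0.0033,0.0004,0.0026,0,0,0,0],[-0.0084,0.0004,0.0066,0,0,0,0],[-0.0084,0,0.0066,0,0,0,0],[-0.0084,0,0.0066,0,0,0,0],[-0.005,0,0.0039,0,0,0,0],[0.0037,0,0.0047,0,0,0,0],[0.0037,0,0.0047,0,0,0,0],[0.0025,0,0.0032,0,0,0,0],[0.0012,0,0.0016,0,0,0,0],[0.0012,0,0.0016,0,0,0,0],[0.0012,0,0.0016,0,0,0,0],[0.0012,0,0.0016,0,0,0,0],[0.0019,0,0.0024,0,0,0,0],[0.0025,0,0.0032,0,0,0,0],[0.0025,0,0.0032,0,0,0,0],[0.0025,0,0.0032,0,0,0,0],[0.0025,0,0.0032,0,0,0,0],[0.0012,0,0.0016,0,0,0,0],[0,0,0,0,0,0,0]]'; python3 go.py; cat > blk.py <<'E'
from h import *
o=manip.get_obs()
c=imaging.get_calibration('wrist');p,d=imaging.snapshot('wrist');cv2.imwrite('pics/last.png',p)
P=cloud(c,d);O=np.array([654.9,167.0]);yaw=1.081
R2=np.array([[np.cos(yaw),-np.sin(yaw)],[np.sin(yaw),np.cos(yaw)]]);X=(P[...,:2]-O)@R2;Z=P[...,2]
m=(Z>175)&(Z<186)&(abs(X[...,1]+74)<14)&(X[...,0]>-175)&(X[...,0]<-80);print('block top',m.sum(),cv2.minAreaRect(X[m].astype(np.float32)),X[m].max(0),np.median(Z[m]))
m=(Z>148)&(Z<156)&(abs(X[...,1]+74)<50)&(X[...,0]>-90)&(X[...,0]<60);print('heart',m.sum(),X[m].mean(0),np.median(Z[m]))
m=(Z>20)&(X[...,0]<-98)&(X[...,0]>-150)&(abs(X[...,1]+148)<48)&(X[...,1]<-102)&(Z<290)
q=X[m];print('gate pts',m.sum(),np.percentile(q,[2,50,98],axis=0).round(0).tolist() if len(q) else '')
# board front edge of the plate
m=(Z>136)&(Z<143)&(abs(abs(X[...,1]+74)-40)<12)&(X[...,0]<-60)&(X[...,0]>-140);print('plate front edge',np.percentile(X[m][:,0],[1,3]) if m.sum() else '')
print('F rack',(o['force'][:2]@R2).round(2))
E
python3 blk.py
```

```text
time_s: 20.7
tcp_pos: [652.7, 3.2, 156.4]
ee_rot: [3.138, -0.907, 1.079]
force: [0.2, -0.9, -0.8]
width: 0.4
grasp_force: 0.3
grasp in rack [-154.2  -75. ] 163.2 yaw err deg -0.1 tcp [-145.5  -75.1]
block top 1380 ((-134.4559783935547, -75.755126953125), (24.87757682800293, 71.85511779785156), 88.43601989746094) [-98.49193185 -62.4979637 ] 180.6667545719161
heart 1057 [-12.29214948 -80.50845858] 151.18769579821762
gate pts 7829 [[-144.0, -150.0], [-141.0, -143.0], [-98.0, -140.0]]
plate front edge [-91.4485506  -91.09290841]
F rack [-0.7  -0.64]
```

```bash
python3 -m inch '[[0.0006,0,0.0008,0,0,0,0],[0.0012,0,0.0016,0,0,0,0],[0.0012,0,0.0016,0,0,0,0],[0.0012,0,0.0016,0,0,0,0],[0.0006,0,0.0008,0,0,0,0],[0.0006,0,0.0008,0,0,0,0],[0,0,0,0,0,0,0]]'; python3 blk.py
```

```text
time_s: 21.33
tcp_pos: [656.9, 10.5, 156.3]
ee_rot: [3.137, -0.907, 1.079]
force: [-2.0, -4.2, 1.1]
width: 0.4
grasp_force: 2.1
block top 1393 ((-125.88482666015625, -74.4344711303711), (70.93392181396484, 25.051279067993164), 1.7581909894943237) [-90.35202448 -62.82119942] 180.69152448757873
heart 800 [ -9.45376727 -81.80176999] 151.24821189621406
gate pts 8293 [[-144.0, -149.0], [-141.0, -143.0], [-98.0, -140.0]]
plate front edge [-83.84077937 -83.40032864]
F rack [-4.69 -0.21]
```

```bash
python3 -m inch '[[0.0006,0,0.0008,0,0,0,0],[0.0006,0,0.0008,0,0,0,0],[0,0,0,0,0,0,0],[0,0,0,0,0,0,0]]'; python3 blk.py
```

```text
time_s: 21.72
tcp_pos: [658.0, 10.9, 156.3]
ee_rot: [3.135, -0.906, 1.078]
force: [-5.3, -12.9, 3.2]
width: -0.0
grasp_force: 7.1
block top 1376 ((-125.69732666015625, -76.69278717041016), (24.350252151489258, 69.72112274169922), 88.13513946533203) [-90.72754138 -63.55279583] 180.67935230276427
heart 783 [ -9.72243739 -82.30752048] 151.20597636402147
gate pts 8312 [[-144.0, -149.0], [-141.0, -143.0], [-98.0, -140.0]]
plate front edge [-83.38552834 -83.0314391 ]
F rack [-13.89  -1.41]
```

The 14 N reaction shows the board is against the stop. Now I back off and line up with the gate sleeve.

```bash
python3 -m inch '[[-0.0025,0,-0.0032,0,0,0,0],[-0.0062,0,-0.0079,0,0,0,0],[-0.0092,0,-0.0118,0,0,0,0],[-0.0092,0,-0.0118,0,0,0,0],[0.003,0.01,-0.012,0,0,0,0.3],[0.003,0.01,-0.012,0,0,0,0.3],[0.003,0.01,-0.012,0,0,0,0.3],[0.003,0.01,-0.012,0,0,0,0.3],[0.003,0.01,-0.012,0,0,0,0.3],[0.003,0.01,-0.012,0,0,0,0.3],[0.003,0.01,-0.012,0,0,0,0.3],[0,0,0,0,0,0,0.3],[0,0,0,0,0,0,0.3]]'; python3 go.py; python3 - <<'E'
from h import *
c=imaging.get_calibration('wrist');p,d=imaging.snapshot('wrist');cv2.imwrite('pics/w7.png',p)
P=cloud(c,d);O=np.array([654.9,167.0]);yaw=1.081
R2=np.array([[np.cos(yaw),-np.sin(yaw)],[np.sin(yaw),np.cos(yaw)]]);X=(P[...,:2]-O)@R2;Z=P[...,2]
for lo,hi in [(100,160),(180,220),(220,270),(270,310)]:
    m=(Z>lo)&(Z<hi)&(X[...,0]<-99)&(X[...,0]>-155)&(X[...,1]<-120)&(X[...,1]>-175);q=X[m];print(lo,len(q),np.percentile(q,[3,50,97],axis=0).round(1).tolist() if len(q) else '')
m=(Z>178)&(Z<184)&(abs(X[...,1]+74)<12)&(X[...,0]>-135)&(X[...,0]<-80);print('block',m.sum(),cv2.minAreaRect(X[m].astype(np.float32)))
m=(Z>148)&(Z<156)&(abs(X[...,1]+74)<50)&(X[...,0]>-90)&(X[...,0]<60);print('heart',m.sum(),X[m].mean(0))
E
```

```text
time_s: 22.85
tcp_pos: [672.8, -106.7, 224.5]
ee_rot: [3.137, -0.907, 1.079]
force: [0.1, 0.5, 0.1]
width: 28.4
grasp_force: 0.0
grasp in rack [-241.7 -144.5] 231.3 yaw err deg -0.14 tcp [-233.1 -144.6]
100 279 [[-143.5, -151.8], [-142.1, -146.2], [-137.8, -140.4]]
180 324 [[-143.7, -151.7], [-142.3, -145.8], [-138.3, -140.8]]
220 668 [[-143.7, -151.6], [-142.2, -146.1], [-138.1, -140.4]]
270 678 [[-143.6, -151.0], [-139.6, -146.0], [-101.3, -140.8]]
block 283 ((-108.95433807373047, -76.23735046386719), (13.939834594726562, 33.82918167114258), 89.12784576416016)
heart 432 [ -7.92838461 -82.21434609]
```

View pics/w7.png

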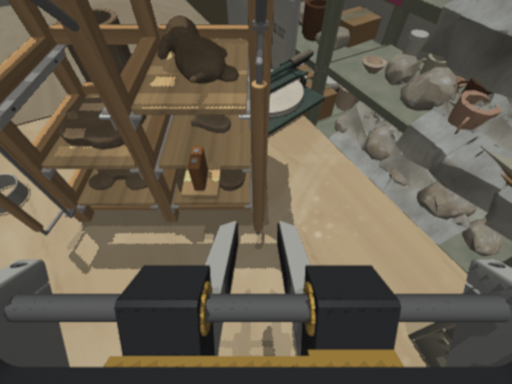

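The sleeve stands at (261,160), between the open fingers' lines. I go forward and cage it, swing it along its arc, and then read its angle.

```bash
python3 -m inch '[[0.0062,0,0.0079,0,0,0,0.3],[0.0092,0,0.0118,0,0,0,0.3],[0.0123,0,0.0158,0,0,0,0.3],[0.0123,0,0.0158,0,0,0,0.3],[0.0092,0,0.0118,0,0,0,0.3],[0.0062,0,0.0079,0,0,0,0.3],[0.0037,0,0.0047,0,0,0,0.3],[0.0019,0,0.0024,0,0,0,0.3],[0,0,0,0,0,0,0.3],[0.0009,-0.01,0.0012,0,0,0,0.3],[0.0009,-0.01,0.0012,0,0,0,0.3],[0.0018,-0.0055,0.0024,0,0,0,0.3],[0.0018,-0.0055,0.0024,0,0,0,0.3],[0.0028,-0.0043,0.0035,0,0,0,0.3],[0.0028,-0.0043,0.0035,0,0,0,0.3],[0.0025,-0.002,0.0032,0,0,0,0.3],[0.0025,-0.002,0.0032,0,0,0,0.3],[0,0,0,0,0,0,0.3]]'; python3 go.py; cat > gate.py <<'E'
from h import *
c=imaging.get_calibration('wrist');p,d=imaging.snapshot('wrist');cv2.imwrite('pics/w8.png',p)
P=cloud(c,d);O=np.array([654.9,167.0]);yaw=1.081
R2=np.array([[np.cos(yaw),-np.sin(yaw)],[np.sin(yaw),np.cos(yaw)]]);X=(P[...,:2]-O)@R2;Z=P[...,2]
for lo,hi in [(100,180),(240,280)]:
    m=(Z>lo)&(Z<hi)&(X[...,0]<-90)&(X[...,0]>-155)&(X[...,1]<-95)&(X[...,1]>-175);q=X[m];print(lo,len(q),np.percentile(q,[3,50,97],axis=0).round(1).tolist() if len(q) else '')
E
python3 gate.py
```

```text
time_s: 24.4
tcp_pos: [694.2, 25.5, 224.6]
ee_rot: [3.138, -0.907, 1.08]
force: [0.2, 0.6, -0.1]
width: 28.2
grasp_force: 0.0
grasp in rack [-115.1 -101.2] 231.3 yaw err deg -0.08 tcp [-106.4 -101.3]
100 352 [[-118.9, -148.1], [-116.4, -107.4], [-93.0, -95.4]]
240 2324 [[-153.2, -147.8], [-119.0, -117.2], [-96.7, -104.3]]
```

```bash
python3 -m inch '[[-0.0062,0,-0.0079,0,0,0,0.3],[-0.0092,0,-0.0118,0,0,0,0.3],[-0.0062,0,-0.0079,0,0,0,0],[0,0.0028,0,0,0,0,0],[0,0.0028,0,0,0,0,0],[0,0,0,0,0,0,0],[0,0,0,0,0,0,0],[0.0018,0,0.0024,0,0,0,0],[0.0025,0,0.0032,0,0,0,0],[0.0025,0,0.0032,0,0,0,0],[0.0025,0,0.0032,0,0,0,0],[0.0025,0,0.0032,0,0,0,0],[0.0025,0,0.0032,0,0,0,0],[0.0018,0,0.0024,0,0,0,0],[0.0012,0,0.0016,0,0,0,0],[0,0,0,0,0,0,0]]'; python3 go.py; python3 gate.py
```

```text
time_s: 25.78
tcp_pos: [696.0, 16.3, 224.4]
ee_rot: [3.137, -0.907, 1.079]
force: [-0.7, 0.2, -0.1]
width: 0.4
grasp_force: 0.1
grasp in rack [-122.3 -107.1] 231.1 yaw err deg -0.11 tcp [-113.6 -107.2]
100 114 [[-98.0, -149.8], [-97.2, -146.8], [-95.2, -145.2]]
240 2550 [[-149.9, -147.9], [-124.5, -107.5], [-96.6, -96.3]]
```

Push 3 mm more, gently, then back off and look.

```bash
python3 -m inch '[[0.0006,0,0.0008,0,0,0,0],[0.0006,0,0.0008,0,0,0,0],[0.0006,0,0.0008,0,0,0,0],[0,0,0,0,0,0,0]]'; python3 -m inch '[[-0.0031,0,-0.004,0,0,0,0],[-0.0092,0,-0.0118,0,0,0,0],[-0.0123,0,-0.0158,0,0,0,0],[-0.0154,0,-0.0197,0,0,0,0],[-0.0154,0,-0.0197,0,0,0,0],[-0.0154,0,-0.0197,0,0,0,0],[-0.0092,0,-0.0118,0,0,0,0],[0,0,0,0,0,0,0],[0,0,0,0,0,0,0]]'; python3 gate.py; python3 blk.py
```

```text
time_s: 26.17
tcp_pos: [697.3, 18.1, 224.2]
ee_rot: [3.137, -0.906, 1.079]
force: [-2.9, -4.7, 0.5]
width: 0.3
grasp_force: 2.8
time_s: 26.92
tcp_pos: [635.5, -96.6, 224.5]
ee_rot: [3.137, -0.907, 1.077]
force: [-0.4, 0.7, -0.0]
width: 0.6
grasp_force: 0.0
100 645 [[-125.8, -149.3], [-99.5, -107.6], [-95.4, -95.6]]
240 760 [[-101.9, -149.2], [-99.3, -108.1], [-95.9, -100.0]]
block top 304 ((-108.9588851928711, -76.13835906982422), (13.959794998168945, 35.443702697753906), 88.83028411865234) [-91.34092631 -68.99181332] 180.71250066519565
heart 367 [ -6.78389878 -78.06257073] 151.37397204438616
gate pts 1361 [[-102.0, -148.0], [-100.0, -107.0], [-98.0, -102.0]]
plate front edge [-100.93737006 -100.21156303]
F rack [-0.   -0.07]
```

View pics/w8.png

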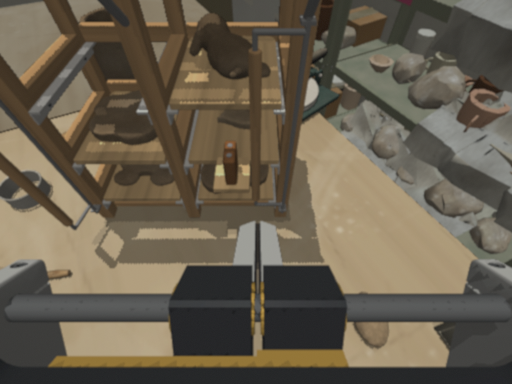

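The gate is shut: its sleeve at (256,120) stands about 6 mm in front of the hinge line, which puts it at roughly 0 rad. The board is home at x ≈ -4, y ≈ -76, still carrying the heart, and the robot is clear of everything.

```bash
python3 -c "
from station import manip
print(manip.hand_in())"
```

```text
the job is handed in; nothing more can be done
None
```

I handed the job in at about 27 s: the heart is on the board, the board is home on the far bay's middle rails under the pumpkin, and that bay's gate is shut; the hand-in printed no verdict.

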